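Make up two balance-check kits

ROBOT

A 6-joint arm with a two-finger parallel gripper is mounted at the origin on a cart in front of the work surface, level with it; the furniture and walls round the work are solid. World frame = base frame: x ahead of the robot, y to its left, z up, the work surface at z = 0. Lengths are in mm, angles in rad, forces in N, time in s.
With the tool pointing down it reaches from about 400 to 825 mm from the base axis. Payload 7 kg.
Tool frame: the origin (TCP) lies at the very end of the fingers, on their centre line; the grasp point (between the pads) lies 19 mm behind it; z points along the fingers, y is the direction in which the jaws open and shut (so a half turn about z gives the same grasp; the last joint's range is limited). The gripper opens to 88 mm and grips with 3 to 60 N. Pads are 19 mm wide; open, the fingers measure 130 mm over their backs; the gripper's body (78 mm by 193 mm) begins 47 mm behind the grasp point.
Start: joints at [-0.953, 0.359, 0.012, 0, -1.224, -0.288], TCP at [218.574, -638.608, 226.561] pointing down, gripper open.
Joint ranges: [-3.07, 3.07], [-1.43, 2.12], [-1.02, 1.25], [-3.03, 1.67], [-3.05, -0], [-3.03, 3.03]. Speed limits (rad/s): [2.39, 2.39, 3.01, 3.14, 3.14, 3.14].

INTERFACE

Orientations are given as a unit quaternion [x, y, z, w].
In Python, from plant import bot gives the robot as it stands. Calls block until the motion is done:
- bot.move_ptp(position, orientation): joint-space move of the TCP to a pose.
- bot.line_to(position, velocity=150, ori=None): straight line of the TCP; ori=None keeps the orientation; velocity is the mean speed in mm/s.
- bot.move_joints(angles): joint-space move.
- bot.move_gripper(opening, force=None): finger opening in mm; force is the grip in N (None keeps the last); returns when the fingers have stopped.
- bot.pause(seconds).
- bot.solve_ik(position, orientation): joint angles nearest the present ones, or None.
- bot.read_state(): the state.
- bot.camera(name): name is "scene" or "side" or "wrist"; returns the picture (480x640x3 uint8, red, green, blue); there is no depth.
- bot.get_calibration(name): a dict with "fx", "fy", "cx", "cy" (pixels), "view" (4x4, takes a point from world to camera coordinates); the wrist camera has in their place "T_tool_cam" (4x4, takes a point from camera to tool coordinates, whose origin is the TCP and whose axes are the flange's). Camera axes: x right, y up, looking along -z (the intrinsics and any distortion apply to the point x, -y, -z); pixel columns grow to the right and rows downward; lengths in mm; the calibration is good to about 2 mm. A picture is of the moment at which its call begins: read the wrist's pose just before it. get_calibration takes no time and is no camera call.
A pose or a line that the arm cannot do raises bot.Unreachable and nothing moves.
- bot.close_job(): hands the job in, once; it reports no verdict.
The state is a dict: "t": time; "joint_pos": joint angles; "qvel": joint speeds; "tau": joint torques, N m; "tcp_pos": TCP position; "eef_rot": TCP orientation; "contact_force": force on the tool from outside, world axes, zero at the start; "moment": the same for the moment, N m; "width": finger opening in mm.
Only numpy, scipy, OpenCV 4.12 (cv2) and the standard library are available. Lean on these libraries where they do the work, as an engineer would, in place of code of your own. Each camera call takes 0.05 s, during which the arm holds its last target. There are 200 camera calls.

TASK

Make up the two kits in the foam trays from the row of stock just behind them. The tray with three pockets gets the beaker, the largest weight and the smallest weight; the tray with two pockets gets the small black jar and the middle weight. Set each thing upright right down in the pocket that is cut to its size, and leave the dropper bottles standing where they are.

Things in the scene. Friction and masses are not known exactly. Their poses are not given: they have to be found in the camera images.
- tray_three: longer kit tray, 95 x 215 x 12 mm, grey plastic, black foam insert with three pockets. Fixed. Origin: centre of underside; x short axis, y long axis, z up. Round pockets in a row at x = 0, 7 mm deep: foam top 12 mm above the bench, light grey pocket floors 5 mm. Pocket centres, mm: y = +55 (diameter 75, for the beaker), y = -19 (49, largest weight), y = -74 (37, smallest weight)
- tray_two: shorter kit tray, 95 x 165 x 12 mm, grey plastic, black foam insert with two pockets. Fixed. Origin: centre of underside; x short axis, y long axis, z up. Round pockets in a row at x = 0, 7 mm deep: foam top 12 mm above the bench, light grey pocket floors 5 mm. Pocket centres, mm: y = +33 (diameter 64, for the jar), y = -36 (44, middle weight)
- beaker_centre (a point): empty open plastic beaker, light grey, 59 mm across at the rim, slightly tapered to 52 mm at the foot, 67 mm high; 35 g. Loose, upright, in the stock row (not the one beyond the stirrer); grasp across the outside. Point: its centre, 33.5 mm above its foot; z up
- weight_large_centre (a point): the largest of three brass-coloured calibration weights: 33 mm across, 42 mm high over the knob (200 g); straight round body up to about 23 mm, then a shoulder, neck and narrower knob (20 mm across). Loose, upright. Point: its centre, 21 mm above its foot; z up
- weight_middle_centre (a point): the middle of three brass-coloured calibration weights: 26 mm across, 34 mm high over the knob (100 g); straight round body up to about 19 mm, then a shoulder, neck and narrower knob (16 mm across). Loose, upright. Point: its centre, 17 mm above its foot; z up
- weight_small_centre (a point): the smallest of three brass-coloured calibration weights: 21 mm across, 27 mm high over the knob (50 g); straight round body up to about 15 mm, then a shoulder, neck and narrower knob (13 mm across). Loose, upright. Point: its centre, 13.5 mm above its foot; z up
- jar_centre (a point): small black screw-lid jar, closed, 48 mm across, 56 mm high, 110 g. Loose, upright; grasp across body or lid. Point: its centre, 28 mm above its foot; z up
- dropper_blue_centre (a point): bystander: white dropper bottle with a pointed blue cap, 39 mm across, 100 mm high, standing in the stock row (similar ones stand far back on the bench); not part of any kit, must stay where it stands. Point: its centre, 50 mm above its foot; z up
- dropper_red_centre (a point): bystander: white dropper bottle with a pointed red cap, 39 mm across, 100 mm high, standing in the stock row (similar ones stand far back on the bench); not part of any kit, must stay where it stands. Point: its centre, 50 mm above its foot; z up

How it is judged (in metres and radians):
At the end, for the whole second after the job is handed in: Each of the five things stands in its own pocket: within 12 mm of the pocket centre along either tray axis, foot on the pocket floor (4 mm), upright (0.12 rad), released, at rest. Both dropper bottles upright (0.15 rad), within 30 mm of where they stood (x of beaker_centre in the frame of tray_three between -0.012 and 0.012 m and y of beaker_centre in the frame of tray_three between 0.043 and 0.067 m and z of beaker_centre in the frame of tray_three between 0.0345 and 0.0425 m and angle between each of beaker_centre, weight_large_centre, weight_small_centre, jar_centre, weight_middle_centre's own z axis and vertical below 0.12 rad and linear speed of each of beaker, weight_large, weight_small, jar, weight_middle below 0.02 m/s and x of weight_large_centre in the frame of tray_three between -0.012 and 0.012 m and y of weight_large_centre in the frame of tray_three between -0.031 and -0.007 m and z of weight_large_centre in the frame of tray_three between 0.022 and 0.03 m and x of weight_small_centre in the frame of tray_three between -0.012 and 0.012 m and y of weight_small_centre in the frame of tray_three between -0.086 and -0.062 m and z of weight_small_centre in the frame of tray_three between 0.0145 and 0.0225 m and x of jar_centre in the frame of tray_two between -0.012 and 0.012 m and y of jar_centre in the frame of tray_two between 0.021 and 0.045 m and z of jar_centre in the frame of tray_two between 0.029 and 0.037 m and x of weight_middle_centre in the frame of tray_two between -0.012 and 0.012 m and y of weight_middle_centre in the frame of tray_two between -0.048 and -0.024 m and z of weight_middle_centre in the frame of tray_two between 0.018 and 0.026 m and distance of each of dropper_blue_centre, dropper_red_centre from where it was at the start of the episode below 0.03 m and angle between each of dropper_blue_centre, dropper_red_centre's own z axis and vertical below 0.15 rad); the robot touches nothing.
It fails at once if the blue-capped dropper bottle is knocked over or shifted by more than 30 mm (distance of dropper_blue_centre from where it was at the start of the episode above 0.03 m or angle between dropper_blue_centre's own z axis and vertical above 0.35 rad).
It fails at once if the red-capped dropper bottle is knocked over or shifted by more than 30 mm (distance of dropper_red_centre from where it was at the start of the episode above 0.03 m or angle between dropper_red_centre's own z axis and vertical above 0.35 rad).
It also fails if it takes over 128 s, if anything falls off the work surface, if the arm or the gripper's body presses on something with over 40 N, if the wrist force passes 120 N, or if a joint passes its speed limit or range.

## Working session

There is one attempt and no reset: what is moved stays moved. The work goes in short steps, each a Python script; the robot and the scene stay as the last script left them, time stands still between calls to the robot, and variables do not carry over. Pictures are saved under pics/ and viewed, about 12 in all and at most 16, crops included, and the job is handed in when it is done.

```bash
ls; mkdir -p pics
python3 - <<'E'
from plant import bot
import cv2
for n in ("scene","side"):
    c=bot.get_calibration(n); print(n,c)
    cv2.imwrite(f"pics/{n}0.png",bot.camera(n)[...,::-1])
print(bot.get_calibration("wrist")); print(bot.read_state())
E
```

```text
pics
scene {'fx': 512.3297390445563, 'fy': 512.3297390445563, 'cx': 311.335900474302, 'cy': 227.96562112660027, 'view': array([[ 4.98522148e-01, -8.66707607e-01,  1.71344944e-02,
        -2.68451549e+02],
       [ 3.88690468e-01,  2.41151291e-01,  8.89250120e-01,
        -2.68828278e+02],
       [-7.74851849e-01, -4.36650865e-01,  4.57100245e-01,
        -6.86172782e+02],
       [ 0.00000000e+00,  0.00000000e+00,  0.00000000e+00,
         1.00000000e+00]])}
side {'fx': 472.4388184682777, 'fy': 472.4388184682777, 'cx': 315.3456466956401, 'cy': 240.6723062656566, 'view': array([[-9.07867504e-01, -4.18855017e-01,  1.83594845e-02,
         5.30281269e+02],
       [ 1.90204086e-01, -3.72451659e-01,  9.08351346e-01,
        -1.71976379e+02],
       [-3.73629498e-01,  8.28154718e-01,  4.17804694e-01,
        -8.50476369e+02],
       [ 0.00000000e+00,  0.00000000e+00,  0.00000000e+00,
         1.00000000e+00]])}
{'fx': 413.4506185043018, 'fy': 413.4506185043018, 'cx': 322.6386396456698, 'cy': 241.77694606672338, 'T_tool_cam': array([[-4.32057923e-04,  9.64694607e-01,  2.63370707e-01,
       
[... 272 characters left out ...]
])}
{'t': 0.1, 'joint_pos': array([-9.52905520e-01,  3.59299473e-01,  1.11905448e-02, -2.85940405e-04,
       -1.22412103e+00, -2.88104100e-01]), 'qvel': array([ 1.06941818e-04, -1.39768333e-03, -1.91414060e-04,  6.73711468e-04,
       -4.56237982e-05,  6.52903934e-04]), 'tau': array([-1.39431158e-03, -5.84161341e+01,  2.93749559e+01,  7.01547727e+00,
        1.01702049e-02, -5.85125531e-05]), 'tcp_pos': array([ 218.42901038, -638.23455792,  225.74810963]), 'eef_rot': array([-1.64099074e-01,  9.86443593e-01,  7.03353338e-04, -1.92853070e-04]), 'contact_force': array([-0.19785787,  0.09471911, -0.06326846]), 'moment': array([ 0.01306625, -0.03196413,  0.01712143]), 'width': 87.52758682104482}
```

View pics/scene0.png

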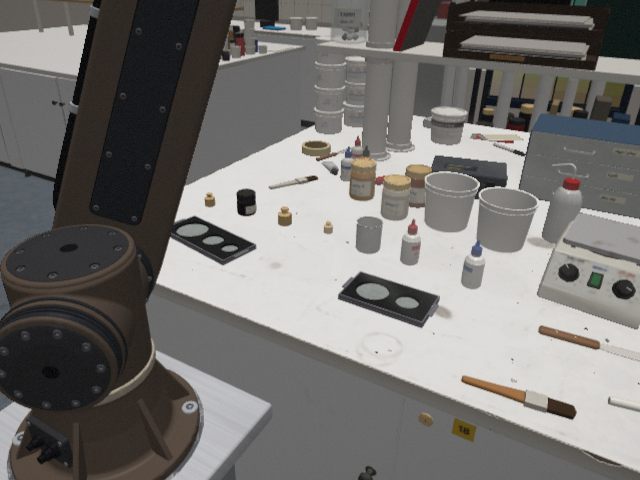

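View pics/side0.png

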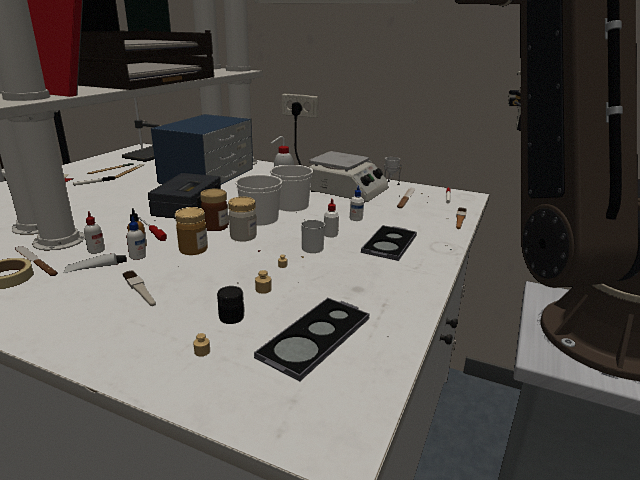

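The scene view shows the stock row, left to right: weight (210,200), jar (246,202), weight (285,215), small weight (328,227), beaker (369,235), red dropper (410,243) and blue dropper (473,265). The trays are at about (210,239) and (389,298). In the side view the jar is at (231,304), the weights at (202,345), (263,281) and (283,261), the beaker at (313,236), and the trays at (312,338) and (389,242).

```bash
cat > h.py <<'E'
import numpy as np, cv2
from scipy.spatial.transform import Rotation as R
from plant import bot
def cam(name, st=None):
    """intrinsics, camera origin, world-from-camera rotation"""
    c=bot.get_calibration(name)
    if name=="wrist":
        T=np.eye(4); T[:3,:3]=R.from_quat(st["eef_rot"]).as_matrix(); T[:3,3]=st["tcp_pos"]
        W=T@c["T_tool_cam"]
    else: W=np.linalg.inv(c["view"])
    return c,W[:3,3],W[:3,:3]
def ray(k,px):
    c,o,A=k
    d=A@np.array([(px[0]-c["cx"])/c["fx"],-(px[1]-c["cy"])/c["fy"],-1.]); return o,d/np.linalg.norm(d)
def onplane(k,px,z):
    o,d=ray(k,px); return o+d*(z-o[2])/d[2]
def cross(rays):
    M=sum(np.eye(3)-np.outer(d,d) for o,d in rays); b=sum((np.eye(3)-np.outer(d,d))@o for o,d in rays)
    p=np.linalg.solve(M,b); return p,max(np.linalg.norm(np.cross(p-o,d)) for o,d in rays)
def proj(k,p):
    c,o,A=k; q=A.T@(np.asarray(p)-o); return np.array([c["cx"]-c["fx"]*q[0]/q[2],c["cy"]+c["fy"]*q[1]/q[2]])
def quat(a):
    """tool down, jaw (tool y) direction at world angle a"""
    y=np.array([np.cos(a),np.sin(a),0]); z=np.array([0,0,-1.]); return R.from_matrix(np.c_[np.cross(y,z),y,z]).as_quat()
E
python3 - <<'E'
from h import *
s,d=cam("scene"),cam("side")
np.set_printoptions(precision=1,suppress=True)
for n,a,b,z in [("w1",(210,200),(202,345),15),("jar",(246,202),(231,304),28),("w2",(285,215),(263,281),18),("w3",(328,227),(283,261),13),("beaker",(369,235),(313,236),33),("red",(410,247),(331,220),40),("blue",(473,268),(357,206),40),("t3",(210,239),(312,338),12),("t2",(389,298),(389,242),12)]:
    print(n,onplane(s,a,z),onplane(d,b,z),*cross([ray(s,a),ray(d,b)]))
for n,l in dict(t2=((373,291),(407,303)),t3=((187,229),(229,249))).items(): print(n,[onplane(s,p,5) for p in l])
st=bot.read_state();print(cam("wrist",st)[1])
E
```

```text
w1 [624.8 350.4  15. ] [625.8 357.9  15. ] [629.  354.4  12.1] 0.42357487073624756
jar [640.7 247.4  28. ] [641.7 248.4  28. ] [641.8 248.1  27.6] 0.1996120825247987
w2 [646.7 136.   18. ] [641.9 132.9  18. ] [641.9 133.6  19.5] 1.0976692843686873
w3 [654.1  21.9  13. ] [652.6  26.5  13. ] [655.   22.7  11.5] 0.8228501041123344
beaker [632.8 -90.8  33. ] [632.1 -88.9  33. ] [633.  -90.6  32.5] 0.3544646091376683
red [ 616.6 -190.4   40. ] [ 626.9 -187.8   40. ] [ 626.  -188.3   37.5] 2.481249914481146
blue [ 601.7 -324.2   40. ] [ 602.7 -316.7   40. ] [ 605.2 -323.6   37.6] 0.3186167655419078
t3 [465.9 218.   12. ] [472.3 256.5  12. ] [483.2 235.5  -3. ] 2.242152115933031
t2 [ 461.4 -209.7   12. ] [ 468.  -184.6   12. ] [ 473.6 -205.3    2.6] 0.3994462813930782
t2 [array([ 476.7, -171.3,    5. ]), array([ 473.5, -241. ,    5. ])]
t3 [array([485.6, 303.7,   5. ]), array([461.9, 162.4,   5. ])]
[ 150.4 -661.7  383.6]
```

Run:
```python
from h import *
import pickle
np.set_printoptions(precision=3,suppress=True)
D=[]
for i,p in enumerate([(500,-260,260),(500,-110,260),(500,150,260),(500,270,260)]):
    try: bot.move_ptp(p,quat(np.pi/2))
    except bot.Unreachable: print("unreach",p); continue
    bot.pause(.3); st=bot.read_state(); im=bot.camera("wrist"); D.append((st,im)); print(st["tcp_pos"],st["joint_pos"],st["t"])
    cv2.imwrite(f"pics/w{i}.png",im[...,::-1])
pickle.dump(D,open("D.pkl","wb"))
cv2.imwrite("pics/wa.png",cv2.resize(np.hstack([D[1][1],D[2][1]])[...,::-1],(800,300),interpolation=cv2.INTER_AREA))
```

```text
[ 499.781 -260.485  259.862] [-0.133  0.156 -0.186  0.    -1.23  -1.438] 2.125
[ 499.961 -110.763  259.807] [ 0.166  0.067 -0.288  0.    -1.216 -1.738] 3.125
[500.21  149.125 260.052] [ 0.666  0.084 -0.269  0.    -1.218 -2.238] 4.4917
[500.149 269.228 260.27 ] [ 0.838  0.162 -0.177  0.    -1.231 -2.41 ] 5.3917
```

View pics/w1.png

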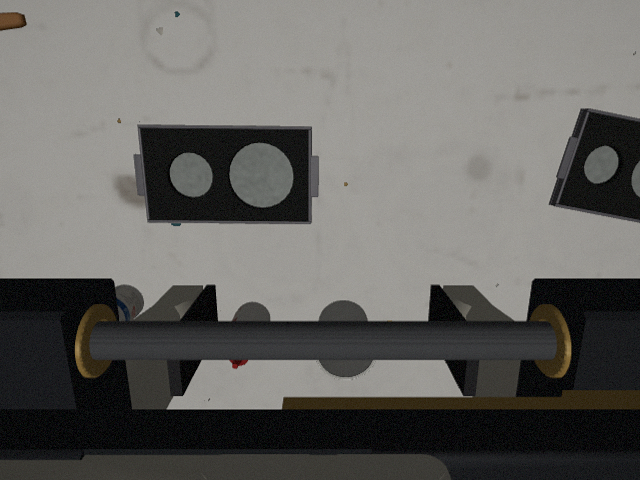

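View pics/w2.png

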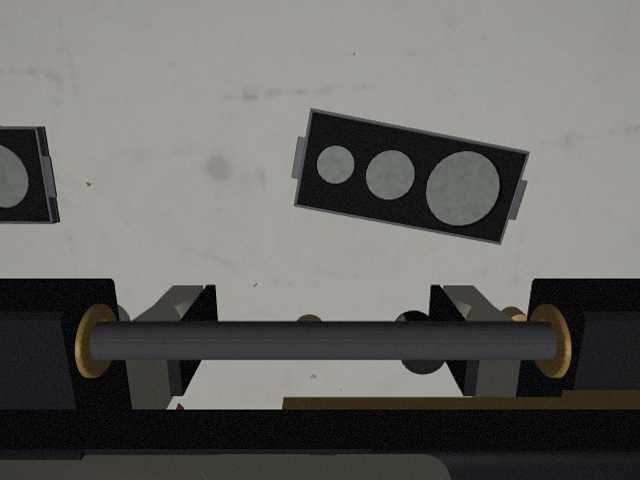

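The wrist pictures show tray_two's pockets at (191,175) and (262,175). tray_three's are at (336,164), (390,175) and (463,188). The gripper hides the stock row, so I'll turn the tool half round to see it.

Run:
```python
from h import *
import pickle
D=pickle.load(open("D.pkl","rb"))
for i,p in enumerate([(500,330,250),(500,190,250),(500,50,250),(500,-90,250),(500,-260,250)]):
    try: bot.move_ptp(p,quat(-np.pi/2))
    except bot.Unreachable: print("unreach",p); continue
    bot.pause(.3); st=bot.read_state(); im=bot.camera("wrist"); D.append((st,im)); print(st["tcp_pos"],st["joint_pos"],st["t"])
    cv2.imwrite(f"pics/r{i}.png",im[...,::-1])
pickle.dump(D,open("D.pkl","wb"))
cv2.imwrite("pics/ra.png",np.vstack([np.hstack([cv2.resize(D[-1-2*j-i][1][:300,:,::-1],(400,188),interpolation=cv2.INTER_AREA) for i in (1,0)]) for j in (1,0)]))
```

```text
[500.02430708 329.99236925 250.02813887] [ 9.09237836e-01  2.20562899e-01 -1.26666846e-01  2.00443702e-05
 -1.22353021e+00  6.61446394e-01] 8.3333
[500.00384815 190.72094826 249.7265673 ] [ 7.30954689e-01  1.13239380e-01 -2.59379694e-01 -1.68706849e-05
 -1.19863046e+00  8.40802866e-01] 9.3
[500.07766121  50.80223997 249.87478506] [ 4.92697870e-01  5.65563263e-02 -3.22405770e-01 -5.91867868e-05
 -1.19204855e+00  1.07937646e+00] 10.2667
[500.15899456 -89.2163199  250.01808928] [ 2.10607248e-01  6.57649296e-02 -3.12109022e-01  1.46059572e-05
 -1.19285280e+00  1.36160664e+00] 11.2333
[ 500.29529626 -259.15260423  250.23153401] [-1.30619931e-01  1.60523409e-01 -2.01943312e-01 -5.06461218e-05
 -1.20791447e+00  1.70290270e+00] 12.3
```

View pics/ra.png

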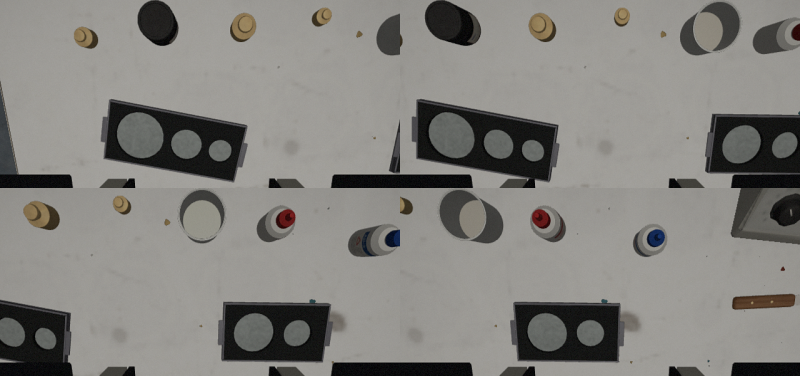

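The four row views show everything clearly. The three weights, the jar and the beaker stand apart in the upper part of the pictures, and the trays have their big pockets to the left (+y).

```bash
cat > m.py <<'E'
from h import *
import pickle
np.set_printoptions(precision=1,suppress=True)
def blobs(mask,amin):
    cs,_=cv2.findContours(mask,cv2.RETR_CCOMP,cv2.CHAIN_APPROX_NONE)
    for c in cs:
        x,y,w,h=cv2.boundingRect(c)
        if cv2.contourArea(c)>amin and x>1 and y>1 and x+w<639 and y+h<300: yield c
def detect(im,kind):
    h=cv2.cvtColor(im,cv2.COLOR_RGB2HSV); g=im.max(2)
    if kind=="brass": m=cv2.inRange(h,(8,70,60),(28,255,255))
    if kind=="dark": m=cv2.inRange(g,0,45)
    if kind=="pocket": m=cv2.inRange(g,75,255)
    if kind=="red": m=cv2.inRange(h,(170,120,60),(180,255,255))|cv2.inRange(h,(0,150,60),(6,255,255))
    if kind=="blue": m=cv2.inRange(h,(100,120,50),(125,255,255))
    if kind!="pocket": m=cv2.morphologyEx(m,cv2.MORPH_CLOSE,np.ones((5,5)))
    return [cv2.fitEllipse(c) for c in blobs(m,150) if len(c)>5]
E
python3 - <<'E'
from m import *
D=pickle.load(open("D.pkl","rb"))
guess=dict(w1=("brass",(629,354,12)),w2=("brass",(643,134,18)),w3=("brass",(655,23,12)),jar=("dark",(641,248,40)),red=("red",(620,-189,90)),blue=("blue",(603,-322,90)),
 p3a=("pocket",(485,303,5)),p3b=("pocket",(473,230,5)),p3c=("pocket",(462,176,5)),p2a=("pocket",(477,-171,5)),p2b=("pocket",(473,-241,5)))
for n,(kd,g) in guess.items():
    rs=[];info=[]
    for i,(st,im) in enumerate(D):
        if i<4 and n[0]!="p": continue
        k=cam("wrist",st); u=proj(k,g)
        e=[e for e in detect(im,kd) if np.hypot(*(np.array(e[0])-u))<25 and max(e[1])<130]
        if e: e=min(e,key=lambda e:np.hypot(*(np.array(e[0])-u))); rs.append(ray(k,e[0])); info.append((i,np.round(e[0]),np.round(e[1],1)))
    if len(rs)>1:
        p,r=cross(rs); print(n,p,"res%.1f"%r,[(i,a.tolist(),b.tolist()) for i,a,b in info])
    else: print(n,"few",info)
E
```

```text
w1 [628.8 354.9  12.8] res0.0 [(4, [294.0, 60.0], [28.7, 32.8]), (5, [136.0, 59.0], [29.1, 38.7])]
w2 [641.4 133.4  18.3] res1.2 [(4, [549.0, 44.0], [37.7, 57.1]), (5, [389.0, 43.0], [37.0, 45.4]), (6, [227.0, 43.0], [37.9, 47.1]), (7, [63.0, 41.0], [38.6, 51.8])]
w3 [656.3  22.2  10.3] res0.3 [(5, [515.0, 26.0], [23.4, 32.3]), (6, [355.0, 26.0], [23.3, 27.5]), (7, [195.0, 26.0], [23.6, 31.1])]
jar few []
red [ 626.7 -188.3   82.2] res0.0 [(7, [459.0, 48.0], [24.1, 27.5]), (8, [224.0, 48.0], [24.9, 28.1])]
blue few [(8, array([410.,  79.]), array([23.9, 26.3]))]
p3a [487.3 288.1   6.8] res0.6 [(2, [462.0, 188.0], [68.7, 76.4]), (3, [341.0, 188.0], [72.7, 73.7]), (4, [365.0, 215.0], [71.4, 74.6]), (5, [224.0, 215.0], [69.5, 75.7]), (6, [82.0, 215.0], [64.8, 78.3])]
p3b [473.4 215.4   7.9] res0.9 [(2, [390.0, 174.0], [46.4, 49.3]), (3, [268.0, 175.0], [46.7, 49.2]), (4, [437.0, 230.0], [43.4, 48.5]), (5, [298.0, 230.0], [45.0, 47.6]), (6, [157.0, 230.0], [41.9, 49.0])]
p3c [463.1 161.3   8.1] res1.0 [(1, [601.0, 164.0], [30.2, 38.2]), (2, [335.0, 164.0], [36.3, 36.8]), (3, [212.0, 164.0], [33.9, 37.8]), (4, [491.0, 240.0], [30.5, 36.2]), (5, [352.0, 240.0], [32.7, 35.3]), (6, [212.0, 240.0], [31.3, 35.8]), (7, [73.0, 240.0], [28.5, 36.5])]
p2a [ 473.3 -171.7    7.8] res0.9 [(0, [412.0, 175.0], [60.4, 65.0]), (1, [261.0, 175.0], [61.2, 64.7]), (6, [546.0, 230.0], [54.2, 65.1]), (7, [405.0, 230.0], [58.2, 63.1]), (8, [235.0, 230.0], [57.9, 63.3])]
p2b [ 472.5 -240.5    8.7] res0.9 [(0, [343.0, 174.0], [42.8, 43.6]), (1, [191.0, 174.0], [39.7, 44.8]), (6, [615.0, 231.0], [34.4, 44.4]), (7, [475.0, 231.0], [37.6, 43.6]), (8, [304.0, 231.0], [40.2, 42.4])]
```

Run:
```python
from m import *
D=pickle.load(open("D.pkl","rb"))
for p in [(565,-300,250),(565,-90,250),(565,-20,250),(565,180,250),(565,270,250)]:
    bot.move_ptp(p,quat(-np.pi/2)); bot.pause(.3); st=bot.read_state(); D.append((st,bot.camera("wrist")))
print(bot.read_state()["t"])
pickle.dump(D,open("D.pkl","wb"))
cv2.imwrite("pics/rb.png",np.vstack([np.hstack([cv2.resize(D[j][1][:300,:,::-1],(400,188),interpolation=cv2.INTER_AREA) for j in q]) for q in ((10,11),(12,13))]))
for n,g in dict(beaker=(633,-90,33),jar=(641,248,35)).items():
  for i in (range(10,12) if n=="beaker" else range(12,14)):
    st,im=D[i]; u=proj(cam("wrist",st),g).astype(int); x,y=u; print(n,i,u)
    print(im[y-60:y+61:5,x].max(1), im[y,x-60:x+61:5].max(1))
```

```text
17.0083
beaker 10 [320 130]
[147 144 144 145 147  81 109 140 141 142 141 141 139 140 141 143 146 143
 104 123 152 151 147 148 145] [149 106 108 147 146 136  62 142 141 143 143 139 139 142 147 142 141 140
  67 123 148 146 148 151 148]
beaker 11 [400 130]
[147 146 147 147 146 130 110 142 143 141 141 142 145 143 141 145 145 142
  94 123 149 149 152 149 147] [117  91 146 146 147 153  58 146 140 144 144 141 145 142 144 141 143 140
  60  58  57 137 152 150 147]
jar 12 [242 121]
[154 156 154 156 155 153  80  22  34  35  27  35  38  37  33  34  35  32
 155 157 155 156 155 152 156] [154 154 156 153 151 153  21  30  38  30  34  32  38  37  32  31  33  14
  55 159 152 155 155 155 152]
jar 13 [346 121]
[153 153 152 156 153 151  56  31  38  37  32  36  36  34  34  35  32  23
 155 155 157 153 154 154 155] [157 155 154 157 153 155 156  24  32  37  34  34  36  30  31  35  33   6
 145 155 158 149 152 150 156]
```

View pics/rb.png

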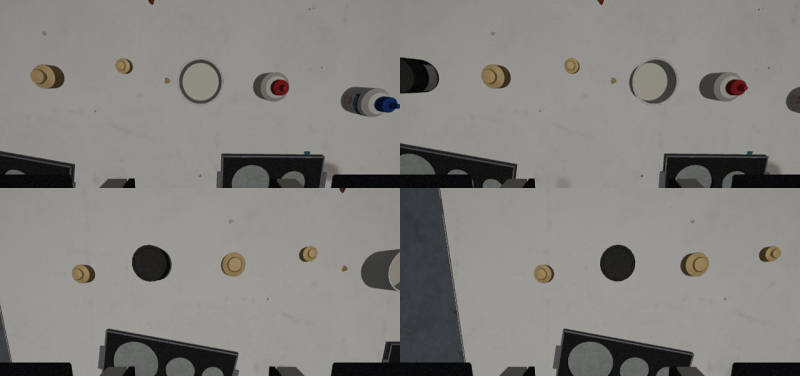

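Seen from overhead, the beaker is at full-size pixel (320,130) and the jar at (242,121) in one view and (346,121) in the other. More than 120 mm behind the row is free bench. I'll measure those two and fit the tray poses.

Run:
```python
from m import *
D=pickle.load(open("D.pkl","rb"))
def tri(n,lohi,g,idx,lim):
    rs=[]
    for i in idx:
        st,im=D[i];k=cam("wrist",st);u=proj(k,g)
        m=cv2.inRange(cv2.GaussianBlur(im,(3,3),0).max(2),*lohi)
        e=[cv2.fitEllipse(c) for c in blobs(m,150)]
        e=[e for e in e if np.hypot(*(np.array(e[0])-u))<25 and lim[0]<min(e[1]) and max(e[1])<lim[1]]
        for q in e: print(n,i,np.array(q[0]),np.array(q[1]))
        if e: rs.append(ray(k,e[0][0]))
    if len(rs)>1: print(n,cross(rs))
tri("jar",(0,48),(641,248,45),(12,13),(30,95))
tri("beakerfloor",(130,255),(633,-90,3),(10,11),(30,65))
tri("beaker dark",(0,125),(633,-90,50),(10,11),(30,95))
for n,kd,g in (("w1","brass",(629,354,12)),("w2","brass",(643,134,18)),("w3","brass",(655,23,12)),("red","red",(626,-188,85)),("blue","blue",(605,-323,85))):
    rs=[]
    for st,im in D[4:]:
        k=cam("wrist",st);u=proj(k,g);e=[e for e in detect(im,kd) if np.hypot(*(np.array(e[0])-u))<25]
        if e: rs.append(ray(k,e[0][0]))
    if len(rs)>1: print(n,*cross(rs),len(rs))
for n,P,ys in (("t3",[(487.3,288.1),(473.4,215.4),(463.1,161.3)],[55,-19,-74]),("t2",[(473.3,-171.7),(472.5,-240.5)],[33,-36])):
    P=np.array(P);ys=np.array(ys,float);v=P[0]-P[-1]
    d=np.linalg.svd(P-P.mean(0))[2][0]; d*=np.sign(d@v); c=P.mean(0)-d*ys.mean()
    print(n,"yaw",np.arctan2(d[1],d[0])-np.pi/2,"c",c,"len",np.linalg.norm(v),"pockets",c+np.outer(ys,d))
```

```text
jar 12 [241.6 119.9] [54.6 61.4]
jar 13 [347.8 119.5] [53.7 55.9]
jar (array([642.5, 247.2,  42.4]), np.float64(0.07757307541431793))
beakerfloor 10 [320.5 130.1] [55.4 57.6]
beaker dark 10 [320.3 129.7] [68.8 71.4]
beaker dark 10 [320.4 130.1] [57.4 59.5]
beaker dark 11 [405.7 129.7] [65.8 70.4]
beaker dark (array([634. , -89.6,  56. ]), np.float64(0.055845021996430017))
w1 [628.7 354.8  12.8] 0.29558335228687826 4
w2 [641.4 133.2  19.1] 1.3354014687474083 8
w3 [656.1  22.3  11.2] 0.4146930124381776 7
red [ 626.7 -188.3   82.7] 0.23839822628453158 5
blue [ 605.8 -324.3   81.5] 0.0760987856099656 2
t3 yaw -0.18860241461594085 c [477. 234.] len 129.088651708816 pockets [[487.3 288.1]
 [473.4 215.4]
 [463.1 161.4]]
t2 yaw -0.011627382956383991 c [ 472.9 -204.6] len 68.80465100558247 pockets [[ 473.3 -171.6]
 [ 472.5 -240.6]]
```

```bash
cat > pp.py <<'E'
from m import *
Q3,Q2=-0.1886,-0.0116
#        pick xy        place xy        yaw  tip above foot, grip N, opening, width
J=dict(large=((641.4,133.2),(473.4,215.4),Q3,8,20,60,33), small=((656.1,22.3),(463.1,161.4),Q3,7,15,50,21),
  middle=((628.7,354.8),(472.5,-240.6),Q2,8,20,55,26), jar=((642.5,247.4),(473.3,-171.6),Q2,14,20,80,48),
  beaker=((633.8,-90),(487.3,288.1),Q3,18,6,88,57))
def run(n):
    (px,py),(qx,qy),a,h,f,op,w=J[n]; up=h+115
    s=lambda: bot.read_state()
    bot.move_gripper(op,f); bot.move_ptp((px,py,up),quat(0)); bot.line_to((px,py,h),120)
    bot.move_gripper(0,f); g=s(); print(n,"width %.1f (exp %d)"%(g["width"],w),g["tcp_pos"],"F",g["contact_force"])
    if abs(g["width"]-w)>4: print("STOP"); return False
    bot.line_to((px,py,up),150); bot.line_to((qx,qy,up),250,quat(a)); bot.pause(.2)
    l=s(); print(" lifted width %.1f F"%l["width"],l["contact_force"])
    bot.line_to((qx,qy,h+15),150); bot.line_to((qx,qy,h+6),25); bot.pause(.2)
    e=s(); print(" down",e["tcp_pos"],"F",e["contact_force"],"w %.1f"%e["width"])
    bot.move_gripper(min(op,w+25),f); bot.line_to((qx,qy,up),150); print(" t %.1f"%s()["t"]); return True
E
python3 -c "
from pp import *
run('large')
bot.move_ptp((440,200,250),quat(-np.pi/2)); bot.pause(.2); st=bot.read_state(); im=bot.camera('wrist'); cv2.imwrite('pics/l.png',im[:300,:,::-1])
print(st['t'])"
```

```text
large width 31.4 (exp 33) [641.5 133.3   8.3] F [-0.2 -0.1  2. ]
 lifted width 31.4 F [ 0.5  0.2 -1.4]
 down [473.5 215.5  14.1] F [ 0.3 -1.1 -2.1] w 31.5
 t 26.1
27.575
```

View pics/l.png

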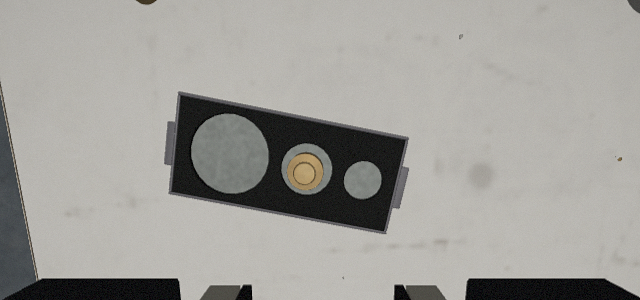

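The large weight stands upright near the middle of its pocket at (305,172). Next come the other four.

```bash
python3 -c "
from pp import *
for n in ('small','jar','middle','beaker'):
    if not run(n): break
bot.line_to((430,230,250),250) 
D=[]
for p in [(440,200,250),(400,200,250),(440,-200,250),(400,-200,250)]:
    bot.move_ptp(p,quat(-np.pi/2)); bot.pause(.3); st=bot.read_state(); D.append((st,bot.camera('wrist')))
pickle.dump(D,open('E.pkl','wb')); cv2.imwrite('pics/sc1.png',bot.camera('scene')[...,::-1])
cv2.imwrite('pics/fin.png',np.vstack([D[0][1][:290,:,::-1],D[2][1][:290,:,::-1]])); print(bot.read_state()['t'])"
```

```text
small width 19.6 (exp 21) [656.2  22.3   7.2] F [-0.5 -0.1  1.7]
 lifted width 20.0 F [-0.   0.8 -0.4]
 down [463.1 161.5  13.1] F [ 0.1  0.7 -0.8] w 19.8
 t 36.9
jar width 45.5 (exp 48) [642.7 247.4  14.2] F [ 0.3 -0.1  0.6]Traceback (most recent call last):
  File "<string>", line 4, in <module>
    if not run(n): break
           ~~~^^^
  File "pp.py", line 13, in run
    bot.line_to((px,py,up),150); bot.line_to((qx,qy,up),250,quat(a)); bot.pause(.2)
                                 ~~~~~~~~~~~^^^^^^^^^^^^^^^^^^^^^^^^
plant.Unreachable: the arm cannot follow that straight line within its joint ranges
```

```bash
python3 -c "
from pp import *
print(bot.read_state()['joint_pos'], bot.read_state()['tcp_pos'])
np.set_printoptions(precision=3)
for t in np.linspace(0,1,6):
    p=np.array([642.5,247.4,129])*(1-t)+t*np.array([473.3,-171.6,129]); print(p,bot.solve_ik(p,quat(Q2*t)))
print(bot.solve_ik((473.3,-171.6,20),quat(Q2)),bot.solve_ik((472.5,-240.6,14),quat(Q2)))
"
```

```text
[ 0.6  0.4 -0.1 -0.  -1.   2.5] [641.8 247.1 127.8]
[642.5 247.4 129. ] [ 0.65   0.449 -0.08   0.    -1.042  2.492]
[608.66 163.6  129.  ] [ 0.572  0.362 -0.219  0.    -0.99   2.567]
[574.82  79.8  129.  ] [ 0.475  0.287 -0.332  0.    -0.952  2.662]
[540.98  -4.   129.  ] [ 0.355  0.226 -0.417  0.    -0.928  2.78 ]
[507.14 -87.8  129.  ] [ 0.21   0.185 -0.472  0.    -0.914  2.922]
[ 473.3 -171.6  129. ] None
None None
```

The last joint ran to its limit near tray_two. The half-turned wrist gives the same grasp, so I'll use that and make transfers joint-space moves. The jar is still held.

```bash
sed -i 's/quat(0)/quat(np.pi)/; s/bot.line_to((qx,qy,up),250,quat(a))/bot.move_ptp((qx,qy,up),quat(a+np.pi))/' pp.py
python3 -c "
from pp import *
q=bot.read_state()['joint_pos']
for n,v in J.items(): print(n,[bot.solve_ik((*p,z),quat(a)) is not None for p,z,a in ((v[0],v[3],np.pi),(v[0],v[3]+115,np.pi),(v[1],v[3]+6,v[2]+np.pi))])
e=bot.solve_ik((473.3,-171.6,129),quat(Q2+np.pi)); print(e)
(px,py),(qx,qy),a,h,f,op,w=J['jar']
bot.move_ptp((qx,qy,129),quat(a+np.pi)); bot.pause(.2); print(bot.read_state()['width'],bot.read_state()['contact_force'])
bot.line_to((qx,qy,h+15),150); bot.line_to((qx,qy,h+6),25); bot.pause(.2); print(bot.read_state()['tcp_pos'],bot.read_state()['contact_force'])
bot.move_gripper(73,f); bot.line_to((qx,qy,129),150)
for n in ('middle','beaker'):
    if not run(n): break
D=[]
for p in [(440,200,250),(400,200,250),(400,-200,250),(440,-200,250)]:
    bot.move_ptp(p,quat(-np.pi/2)); bot.pause(.3); st=bot.read_state(); D.append((st,bot.camera('wrist')))
pickle.dump(D,open('E.pkl','wb')); cv2.imwrite('pics/sc1.png',bot.camera('scene')[...,::-1])
cv2.imwrite('pics/fin.png',np.vstack([D[0][1][:290,:,::-1],D[3][1][:290,:,::-1]])); print(bot.read_state()['t'])"
```

```text
large [True, True, True]
small [True, True, True]
middle [True, True, True]
jar [True, True, True]
beaker [True, True, True]
[ 0.   0.2 -0.5  0.  -0.9 -0.1]
45.31401096995171 [-1.2 -0.6 -1.6]
[ 473.4 -171.6   20.1] [ 0.2  0.7 -1.1]
middle width 24.5 (exp 26) [628.8 354.9   8.3] F [-1.3  0.5  2.3]
 lifted width 24.9 F [ 0.5  0.2 -0.9]
 down [ 472.6 -240.6   14.1] F [ 0.2 -0.1 -1. ] w 24.8
 t 57.3
beaker width 58.1 (exp 57) [634.  -90.   18.2] F [-0.4  0.6  0.9]
 lifted width 58.2 F [-0.1  0.4 -0.4]
 down [487.4 288.2  24.1] F [ 0.  -0.7 -1.2] w 58.5
 t 66.4
71.4417
```

View pics/fin.png

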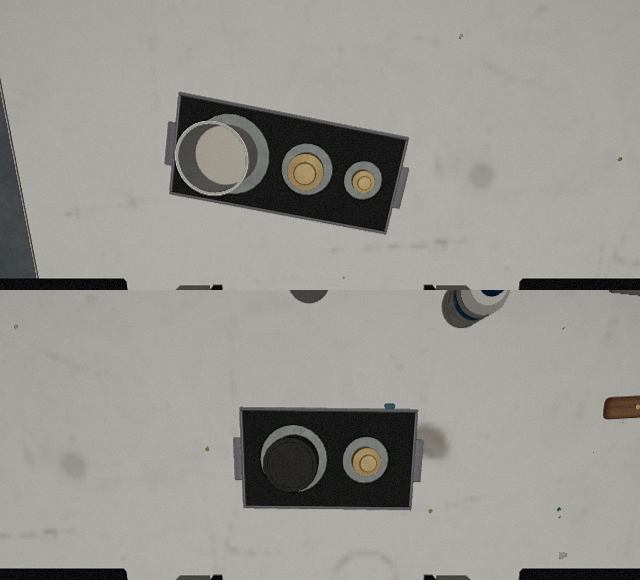

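View pics/sc1.png

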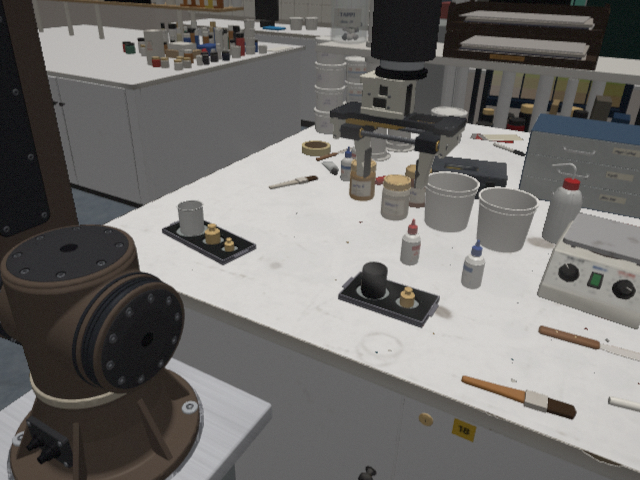

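All five stand in their pockets, and both dropper bottles are upright in place. I'll check the offsets numerically from two views.

```bash
python3 -c "
from pp import *
E=pickle.load(open('E.pkl','rb'))
T={'large':('brass',(473,215,22)),'small':('brass',(463,161,17)),'middle':('brass',(472,-240,20)),'jar':('dark',(473,-172,50)),'beaker floor':('pocket',(487,288,8)),'beaker rim':('pocket',(487,288,70))}
J['beaker floor']=J['beaker rim']=J['beaker']
for n,(kd,g) in T.items():
    rs=[];sz=[]
    for st,im in E:
        k=cam('wrist',st);u=proj(k,g)
        if n[:2]=='be':
            m=cv2.inRange(cv2.GaussianBlur(im,(3,3),0).max(2),*((122,255) if 'floor' in n else (0,118)));e=[cv2.fitEllipse(c) for c in blobs(m,150)]
        else: e=detect(im,kd)
        e=[e for e in e if np.hypot(*(np.array(e[0])-u))<18 and max(e[1])<95]
        if e: e=max(e,key=lambda e:e[1][0]); rs.append(ray(k,e[0]));sz.append(np.round(e[1]).tolist())
    if rs:
        a=J[n][2]; Rm=np.array([[np.cos(a),np.sin(a)],[-np.sin(a),np.cos(a)]])
        f=lambda p:Rm@(p[:2]-np.array(J[n][1]))
        if len(rs)>1: p,r=cross(rs); print(n,p,'res%.1f'%r,'off tray axes',f(p),sz)
        print('   at assumed z',[f(o+d*(g[2]-o[2])/d[2]) for o,d in rs],sz)
    else: print(n,'none')
s,d=cam('scene'),cam('side')
im1=bot.camera('scene');im2=bot.camera('side')
cv2.imwrite('pics/sd1.png',im2[100:400,150:550,::-1].repeat(2,0).repeat(2,1))
"
```

```text
large [472.5 215.5  27.5] res0.1 off tray axes [-0.9 -0.1] [[35.0, 36.0], [36.0, 38.0]]
   at assumed z [array([-1.4, -0.1]), array([-0.9,  0.3])] [[35.0, 36.0], [36.0, 38.0]]
small [462.1 161.4  15.5] res0.1 off tray axes [-0.9 -0.2] [[22.0, 23.0], [22.0, 23.0]]
   at assumed z [array([-0.8,  0.1]), array([-0.9, -0.1])] [[22.0, 23.0], [22.0, 23.0]]
middle [ 471.4 -240.8   20.8] res0.1 off tray axes [-1.1 -0.2] [[29.0, 29.0], [27.0, 28.0]]
   at assumed z [array([-1.1, -0.2]), array([-1.2, -0.4])] [[29.0, 29.0], [27.0, 28.0]]
jar [ 473.1 -171.2  -20.3] res0.7 off tray axes [-0.2  0.4] [[65.0, 68.0], [58.0, 63.0]]
   at assumed z [array([-0.7, -3.8]), array([ 5.8, -4.9])] [[65.0, 68.0], [58.0, 63.0]]
   at assumed z [array([-6.1, 15.5])] [[72.0, 77.0]]
beaker rim [488.5 287.1  67.2] res1.3 off tray axes [ 1.4 -0.7] [[75.0, 80.0], [79.0, 90.0]]
   at assumed z [array([ 1.5, -0.1]), array([ 1.5, -2.8])] [[75.0, 80.0], [79.0, 90.0]]
```

View pics/sd1.png

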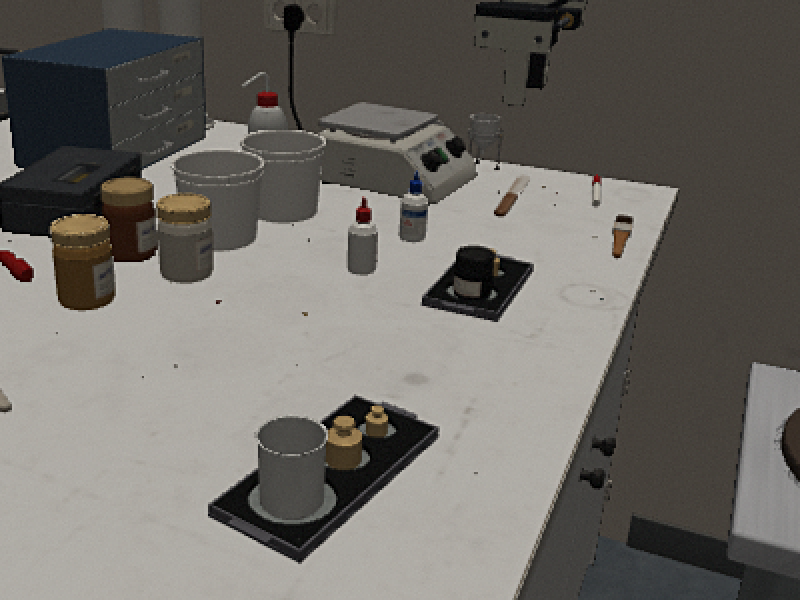

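The side view shows the beaker and jar upright, with pocket floor visible all round each. The jar's mask caught the pocket's outline instead of its lid, so I'll check the jar from the lid centre read off the picture at (291,174). Then I'll hand in.

```bash
python3 -c "
from pp import *
E=pickle.load(open('E.pkl','rb'))
p=onplane(cam('wrist',E[3][0]),(291,174),61); print('jar lid',p,p[:2]-J['jar'][1])
if np.abs(p[:2]-J['jar'][1]).max()<8: bot.close_job(); print('closed')
"
```

```text
jar lid [ 473.2 -174.2   61. ] [-0.1 -2.6]
the job is handed in; nothing more can be done
closed
```

Both kits are made up and the job is handed in. All five things stand upright in their own pockets, and the dropper bottles were not touched. The last clock reading before hand-in was 71 s of the 128 s allowed.

**Last checks:**
- **Weights:** measured from two wrist views, all three sit within about 1.2 mm of their pocket centres.
- **Beaker:** its rim is about 1.5 mm off centre.
- **Jar:** its lid is about 2.6 mm off centre, taken from one view at an assumed height.
- **Dropper bottles:** both look upright and in place in the final scene and side pictures. I did not measure their positions again.

**Checks that failed or disagreed:**
- **Jar mask:** the automatic check of the jar picked up the pocket's outline and gave a height of -20 mm. I set it aside and used the lid centre read off the picture.
- **Beaker floor:** the check of its floor also failed. Only one view gave an outline, and it was of the pocket, so I relied on the rim and the side view.
- **Feet on the pocket floors:** I did not measure this directly. I let the things go about 1 mm above the floors.
- **Stopped move:** carrying the jar, a straight-line move was refused because the last joint would have passed its range. I finished with the wrist turned half round, and the jar stayed in the grip.

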